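# Sort cassettes and tilt the inspection stage

### The job

Set up the tilting stage for the next look under the microscope: lay every cassette whose orange plunger is pulled out flat on the floor of the stage's tray, side by side and not stacked, while the tray is still level, and put every cassette whose plunger is pushed in into the white foam box. Once the tray is loaded, wind the worm knob, which has a crank pin and needs several turns clockwise, until the black needle points at the red marker. Leave the red marker, the eyepiece and the jar where they are.

Things in the scene. Friction and masses are not known exactly. Their poses are not given: they have to be found in the camera images.
- tray_floor (a point): centre of the inner floor of the stage's aluminium tray (inside 150 along x, 210 along y, walls 5 thick, 15 above the floor); floor 62 mm above the table when level. Axes are the tray's; it tilts about its x axis, 12 mm below this point. The base is fixed to the bench, same yaw, 200 wide, from 195 mm towards -x to 115 mm towards +x of this point
- tray (a joint): tilt of the tray (rad) about its x, 0 level, growing as its +y side rises. Driven only by the self-locking worm: +2 degrees (0.0349) per full clockwise knob turn; range -0.05 to 0.32. A black needle (3.5 wide, tip 86 mm above the tilt axis) tilts with it before a white dial plate (100 wide, at the tray's +x end, 90 to 96 mm from its centre, top 158 mm above the table, ticks every 5 degrees)
- marker_tip (a point): inner tip of the red marker (7 wide, 22 long), which points at the needle from above on the +x face of the dial plate; 90 mm from the tilt axis
- marker (a joint): angle of the red marker on the dial in rad, same zero and sense as the tray's tilt, so the needle is on the marker when both are equal. Do not move it
- knob_axis (a point): top centre of the worm knob, a black disc 84 in diameter, 16 thick, axis vertical, top 76 mm above the table, near the stage's -x end (145 mm towards -x and 60 mm towards +y from the tray centre in the stage's axes). A cream gearbox lies below it
- knob (a joint): turn of the worm knob in rad, grows clockwise seen from above, 2 pi per turn; turns with about 0.03 Nm, stays where left; stops at -9 and 58
- pin_grip (a point): point to grip on the crank pin, an upright, freely spinning aluminium grip, 14 in diameter, 34 tall, on the knob's top 32 mm from the knob's axis. The point is on the pin's axis, 24 mm above the knob's top (100 mm above the table); the pin's top is 11 mm higher. It stands on the robot side (-x) of the axis at knob angle 0
- mat: blue sorting mat, 270 x 270 x 4, fixed; origin at the centre of its underside. The cassettes start on it, two along x by three along y
- foam_floor (a point): centre of the inner floor of the white foam box (inside 190 along x, 210 along y; walls 15 thick, top 43 mm above the inner floor; floor 15 mm above the table); axes are the box's. Fixed
- eyepiece: black eyepiece standing upright, 38 in diameter, 66 tall, loose bystander; origin under it
- jar: amber jar, 56 in diameter, 75 tall, loose bystander; origin under it
- c1: grey specimen cassette, block 70 (x) x 30 (y) x 26 (z), about 100 g; origin at the block's centre, z up as it lies. A plunger with an orange head (20 in diameter, 8 thick) sticks out of its +x end. May be absent
- p1 (a joint): plunger of cassette c1 in m: 0 to 0.002 pushed in (head against the end of the block), 0.022 to 0.026 pulled out (head 22 mm or more from the end); stiff, takes 4 N to move. The plunger's head ends 43 mm plus this from the block's centre
- c2: grey specimen cassette, block 70 (x) x 30 (y) x 26 (z), about 100 g; origin at the block's centre, z up as it lies. A plunger with an orange head (20 in diameter, 8 thick) sticks out of its +x end. May be absent
- p2 (a joint): plunger of cassette c2 in m: 0 to 0.002 pushed in (head against the end of the block), 0.022 to 0.026 pulled out (head 22 mm or more from the end); stiff, takes 4 N to move. The plunger's head ends 43 mm plus this from the block's centre
- c3: grey specimen cassette, block 70 (x) x 30 (y) x 26 (z), about 100 g; origin at the block's centre, z up as it lies. A plunger with an orange head (20 in diameter, 8 thick) sticks out of its +x end. May be absent
- p3 (a joint): plunger of cassette c3 in m: 0 to 0.002 pushed in (head against the end of the block), 0.022 to 0.026 pulled out (head 22 mm or more from the end); stiff, takes 4 N to move. The plunger's head ends 43 mm plus this from the block's centre
- c4: grey specimen cassette, block 70 (x) x 30 (y) x 26 (z), about 100 g; origin at the block's centre, z up as it lies. A plunger with an orange head (20 in diameter, 8 thick) sticks out of its +x end. May be absent
- p4 (a joint): plunger of cassette c4 in m: 0 to 0.002 pushed in (head against the end of the block), 0.022 to 0.026 pulled out (head 22 mm or more from the end); stiff, takes 4 N to move. The plunger's head ends 43 mm plus this from the block's centre
- c5: grey specimen cassette, block 70 (x) x 30 (y) x 26 (z), about 100 g; origin at the block's centre, z up as it lies. A plunger with an orange head (20 in diameter, 8 thick) sticks out of its +x end. May be absent
- p5 (a joint): plunger of cassette c5 in m: 0 to 0.002 pushed in (head against the end of the block), 0.022 to 0.026 pulled out (head 22 mm or more from the end); stiff, takes 4 N to move. The plunger's head ends 43 mm plus this from the block's centre
- c6: grey specimen cassette, block 70 (x) x 30 (y) x 26 (z), about 100 g; origin at the block's centre, z up as it lies. A plunger with an orange head (20 in diameter, 8 thick) sticks out of its +x end. May be absent
- p6 (a joint): plunger of cassette c6 in m: 0 to 0.002 pushed in (head against the end of the block), 0.022 to 0.026 pulled out (head 22 mm or more from the end); stiff, takes 4 N to move. The plunger's head ends 43 mm plus this from the block's centre
There are look-alikes about, which are no part of the job. What is shaped like the c1 but green is not meant.

How it is judged:
On the way:
1. all cassettes with a pulled-out plunger lie flat in the tray while it is level (within 2 degrees) (x of c1 in the frame of tray_floor between -0.046 and 0.046 m and y of c1 in the frame of tray_floor between -0.094 and 0.094 m and z of c1 in the frame of tray_floor between 0.005 and 0.023 m and linear speed of each of c1, c2, c3 below 0.03 m/s and x of c2 in the frame of tray_floor between -0.046 and 0.046 m and y of c2 in the frame of tray_floor between -0.094 and 0.094 m and z of c2 in the frame of tray_floor between 0.005 and 0.023 m and x of c3 in the frame of tray_floor between -0.046 and 0.046 m and y of c3 in the frame of tray_floor between -0.094 and 0.094 m and z of c3 in the frame of tray_floor between 0.005 and 0.023 m and value of joint tray between -0.035 and 0.035 rad), for 0.2 s.
At the end, for the whole second after the job is handed in: every pulled-out cassette lies flat inside the tray (on any of its long faces, none stacked or on the rim), every pushed-in one is inside the foam box below its rim, all at rest; the needle is within 2 degrees (0.035 rad) of the red marker (x of c1 in the frame of tray_floor between -0.046 and 0.046 m and y of c1 in the frame of tray_floor between -0.094 and 0.094 m and z of c1 in the frame of tray_floor between 0.005 and 0.023 m and linear speed of each of c1, c2, c3, c4, c5, c6 below 0.03 m/s and x of c2 in the frame of tray_floor between -0.046 and 0.046 m and y of c2 in the frame of tray_floor between -0.094 and 0.094 m and z of c2 in the frame of tray_floor between 0.005 and 0.023 m and x of c3 in the frame of tray_floor between -0.046 and 0.046 m and y of c3 in the frame of tray_floor between -0.094 and 0.094 m and z of c3 in the frame of tray_floor between 0.005 and 0.023 m and x of c4 in the frame of foam_floor between -0.096 and 0.096 m and y of c4 in the frame of foam_floor between -0.106 and 0.106 m and z of c4 in the frame of foam_floor between 0 and 0.043 m and x of c5 in the frame of foam_floor between -0.096 and 0.096 m and y of c5 in the frame of foam_floor between -0.106 and 0.106 m and z of c5 in the frame of foam_floor between 0 and 0.043 m and x of c6 in the frame of foam_floor between -0.096 and 0.096 m and y of c6 in the frame of foam_floor between -0.106 and 0.106 m and z of c6 in the frame of foam_floor between 0 and 0.043 m and angle between the z axis of tray_floor and the z axis of marker_tip, either way round below 0.035 rad and velocity of joint tray between -0.02 and 0.02 rad/s); the robot touches nothing.
It fails at once if the eyepiece is shifted by more than 30 mm or tipped (distance of eyepiece from where it was at the start of the episode above 0.03 m or angle between eyepiece's own z axis and vertical above 0.5 rad).
It fails at once if the jar is shifted by more than 30 mm or tipped (distance of jar from where it was at the start of the episode above 0.03 m or angle between jar's own z axis and vertical above 0.5 rad).
It fails at once if the red marker is moved (value of joint marker below 0.1 rad or value of joint marker above 0.22 rad).
Of c1, c2, c3, c4, c5, c6 only 5 to 6 are there at a start; the rules pass over those that are not, and their reading is None.
At some moment in a run one of c1, c2, c3, c4, c5, c6 may be knocked a few centimetres aside while the robot is not near it.
Once in a run the grip may slacken for a moment while it holds something.
It also fails if it takes over 210 s, if anything falls off the work surface, if the arm or the gripper's body presses on something with over 40 N, if the wrist force passes 120 N, or if a joint passes its speed limit or range.

### The arm

A 6-joint arm with a two-finger parallel gripper is mounted at the origin on the work surface. World frame = base frame: x ahead of the robot, y to its left, z up, the work surface at z = 0. Lengths are in m, angles in rad, forces in N, time in s.
With the tool pointing down it reaches from about 0.35 to 0.975 m from the base axis. Payload 4.9 kg.
Tool frame: the origin (TCP) lies at the very end of the fingers, on their centre line; the grasp point (between the pads) lies 19 mm behind it; z points along the fingers, y is the line along which they close (so a half turn about z gives the same grasp; the last joint's range is limited). The gripper opens to 85 mm and grips with 20 to 120 N. Pads are 22 mm wide; open, the fingers measure 114 mm over their backs; the gripper's body (76 mm by 85 mm) begins 54 mm behind the grasp point. The pads swing forward as they close: fully open they stand 13 mm farther back than shut.
Start: joints at [-1.414, 0.053, 1.613, -0, 1.476, -0.119], TCP at [0.17, -0.601, 0.231] pointing down, gripper open.
Joint ranges: [-3.01, 3.01], [-1.01, 2.22], [0.06, 2.58], [-1.02, 4.17], [0.09, 2.62], [-3.14, 3.14]. Speed limits (rad/s): [2.57, 2.57, 3.14, 3.14, 3.14, 3.14].

### API

Orientations are given as a unit quaternion [w, x, y, z].
In Python, from plant import * gives the robot as it stands.
- The arm moves only by the tool jog_arm, never from a script. Its argument "moves" is a list that holds one entry, the list of rows, each a list of 7 numbers: the finger opening in cm, from 0 to 8.54, then the shift along the tool's x, y, z in cm, then the turn, a rotation vector about the tool's x, y, z in rad. A call has 1 to 20 rows; each row shifts and turns the commanded pose from where the row before left it, along the tool's axes as they then stand; what a row does not reach is not made up. A row lasts 1/12 s, in which the tool goes at most 41.7 mm and 7.16 degrees, less where a joint would pass 70% of its speed; a pose out of reach is approached as far as the arm can. A call is refused whole if a number of a shift passes 4.17 or a number of a turn 0.125, either way. A call with a gripper value outside its range is refused whole. The fingers move at their own pace and stop on an object; the grip force is fixed at half the most. Time passes only in rows, so rows that do not move let the fingers close. It gives the time, the measured TCP pose, the force, the opening and the grip force at its end, in the units of the state.
- state(): the state, without advancing time (a new reading comes with each control period).
- grab_frame(name): name is "side" or "top" or "wrist"; returns a dict with "color" (420x560x3 uint8, blue, green, red), "depth" (420x560 float32, m along the optical axis (not along the pixel's ray), 0 where there is no reading), "fx", "fy", "cx", "cy" (pixels), "R" (3x3) and "t" (3): a world point X has camera coordinates R X + t. Camera axes: x right, y down, z forward; pixel columns grow to the right and rows downward; lengths in m; the calibration is good to about 2 mm. A picture is of the moment at which its call begins.
- job_done(): hands the job in; it is judged then, once.
Trained networks look in a picture, given as the dict that the camera call returned (one of the last four; its "shot" number tells which), for a name from the list of things; names that differ only in an ending like _2 or _b are one class to them, and where a whole thing is asked for, a point or a joint stands for the part that bears it (a point fixed in the world has none). Each returns a list of dicts, best first, with "p" (0 to 1); they miss things now and then, are a little off and sometimes report something else, mostly with a low value. They report only what shows in the picture. A call takes as long as a camera call. They do not tell look-alikes from the thing itself.
- recognise(name, picture): "rect" ([centre column, centre row, width, height] in pixels, round what is visible of it).
- regions_of(name, picture): "pixels" (420x560 bool, what is visible of it) and "rect" ([centre column, centre row, width, height] in pixels, round what is visible of it).
The state is a dict: "time": time; "joint_pos": joint angles; "joint_vel": joint speeds; "joint_efforts": joint torques, N m; "tool_pos": TCP position; "tool_rot": TCP orientation; "contact_force": force on the tool from outside, world axes, zero at the start; "ft_torque": the same for the moment, N m; "gripper_width": opening from 0.0 (shut) to 1.0 (fully open); "grasp_force": force on a finger pad.
Only numpy, scipy, OpenCV 4.12 (cv2) and the standard library are available. Lean on these libraries where they do the work, as an engineer would, in place of code of your own. Each camera call takes 0.05 s, during which the arm holds its last target. There are 200 camera calls.

## Working session

There is one attempt and no reset: what is moved stays moved. The work goes in short steps, Python scripts to look and compute and a tool call to move; the robot and the scene stay as the last step left them, time stands still between calls to the robot, and variables do not carry over. Pictures are saved under pics/ and viewed, at most 14 in all, crops included, and the job is handed in when it is done.

Besides the shell and the picture viewer there is one more tool, called after ">>>" in YAML: its name, and indented under it one key for each argument. jog_arm: Moves the arm, as the interface text tells. Its arguments: {"type":"object","properties":{"moves":{"type":"array"}},"required":["moves"]}

```bash
ls; mkdir -p pics
python3 - <<'E'
from plant import *
import cv2, numpy as np
s=state(); print(s['time'],s['tool_pos'],s['tool_rot'],s['gripper_width'])
for n in ("top","side"):
    f=grab_frame(n); cv2.imwrite(f"pics/{n}0.png",f["color"]); print(n,f["fx"],f["cx"],f["cy"],f["R"].tolist(),f["t"].tolist())
E
```

```text
pics
0.0 [ 0.17007755 -0.60077163  0.23006397] [-1.02660703e-03  9.90508112e-01  1.37450445e-01 -3.40815965e-05] 0.999630823711461
top 401.459496838422 279.3058912895656 213.99621273270526 [[0.0038053289779472247, -0.9999848985435871, 0.003965117418367287], [-0.9984489800400932, -0.004019666783722498, -0.0555290602823928], [0.055544160163489474, -0.0037476610998972604, -0.9984491981608342]] [0.004759338201227831, 0.49728082153103803, 1.2983920135207354]
side 502.36707500956794 279.60664576469895 211.3814877829138 [[-0.9859463243389828, -0.16673045299181424, -0.010526232355117944], [-0.10088901360853804, 0.6444510835169502, -0.7579605582660122], [0.1331587490762276, -0.7462464452169759, -0.6522154479506607]] [0.5100290387553195, 0.14230750759982852, 1.1941689705722105]
```

View pics/top0.png

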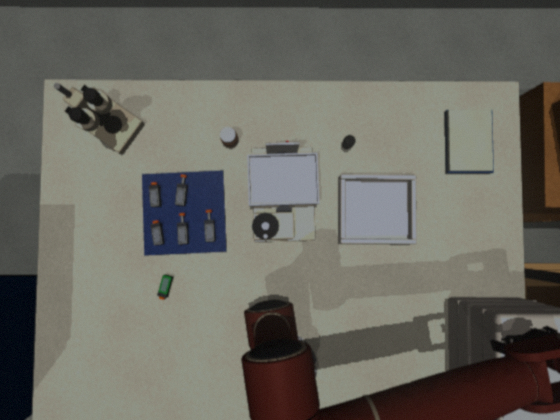

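View pics/side0.png

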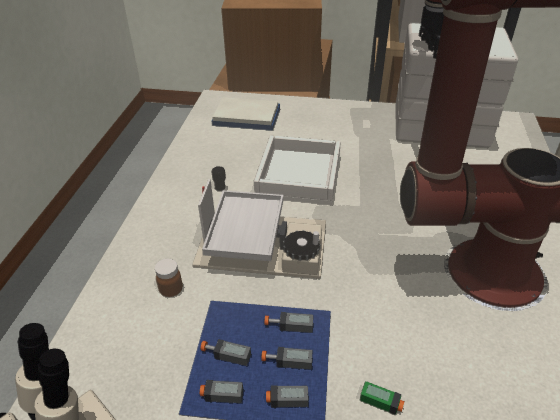

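The top view shows five cassettes on the mat: (155,195), (157,233), (181,193), (182,231) and (209,228). The green look-alike is off the mat at (165,286). In the side view, plungers look pulled on (228,351), (290,357) and (290,322), and pushed in on (222,391) and (288,397).

```bash
cat > h.py <<'E'
from plant import *
import cv2, numpy as np
from scipy.spatial.transform import Rotation as Ro
def cloud(f):
    v,u=np.mgrid[0:420,0:560]; d=f["depth"].astype(float)
    P=np.stack([(u-f["cx"])/f["fx"]*d,(v-f["cy"])/f["fy"]*d,d],-1)
    W=(P-np.array(f["t"]))@np.array(f["R"]); W[d<=0]=np.nan
    return W
def proj(f,X):
    c=np.array(f["R"])@np.array(X)+np.array(f["t"]); return c[0]/c[2]*f["fx"]+f["cx"],c[1]/c[2]*f["fy"]+f["cy"]
def orange(f):
    h=cv2.cvtColor(f["color"],cv2.COLOR_BGR2HSV); return ((h[...,0]<14)&(h[...,1]>150)&(h[...,2]>60))
def rect(W,m):
    p=W[m]; p=p[~np.isnan(p[:,0])]; (c,s,a)=cv2.minAreaRect((p[:,:2]*1000).astype(np.float32))
    return np.array(c)/1000,s,a,p
def tool():
    s=state(); w=s['tool_rot']; r=Ro.from_quat([w[1],w[2],w[3],w[0]])
    return np.array(s['tool_pos']),r
def to(target,yaw=None):
    """shift in tool axes cm to reach target; yaw: desired world angle of tool x axis (tool down); returns turn about tool z"""
    p,r=tool(); d=r.inv().apply(np.array(target)-p)*100
    x=r.as_matrix()[:,0]; y0=np.arctan2(x[1],x[0]); out=[np.round(d,2).tolist(),'yaw',round(float(y0),3)]
    if yaw is not None:
        t=(y0-yaw+np.pi/2)%np.pi-np.pi/2; out.append(('turn z',round(float(t),3)))
    return out
E
python3 - <<'E'
from h import *
f=grab_frame("top"); W=cloud(f)
for n in ["c1","mat","tray_floor","foam_floor","knob_axis","pin_grip","eyepiece","jar","marker_tip","tray"]:
    for o in regions_of(n,f):
        if o["p"]<.3: continue
        c,s,a,p=rect(W,o["pixels"]); print(n,round(o["p"],2),np.round(o["rect"]),c.round(3),np.round(s),round(a,1),'z',np.percentile(p[:,2],[5,50,95]).round(3))
f=grab_frame("wrist"); cv2.imwrite("pics/w0.png",f["color"]); C=-np.array(f["R"]).T@np.array(f["t"]); p,r=tool(); print(r.inv().apply(C-p), f["fx"], (np.array(f["R"])@r.as_matrix()).round(3))
E
```

```text
c1 0.83 [181. 188.  15.  30.] [0.576 0.328] [ 39. 100.] 81.2 z [0.012 0.03  0.034]
c1 0.82 [182. 228.  11.  31.] [0.45 0.32] [97. 31.] 5.1 z [0.016 0.029 0.034]
c1 0.76 [156. 193.  11.  20.] [0.559 0.417] [71. 41.] 3.2 z [0.016 0.029 0.035]
c1 0.71 [157. 233.  17.  22.] [0.437 0.406] [78. 41.] 6.3 z [0.01  0.029 0.034]
c1 0.71 [166. 289.  15.  28.] [0.263 0.375] [30. 76.] 75.7 z [0.014 0.026 0.03 ]
c1 0.7 [211. 226.  18.  34.] [0.461 0.237] [101.  38.] 2.3 z [0.011 0.029 0.035]
mat 0.73 [282. 179.  71.  60.] [ 0.608 -0.004] [177. 219.] 0.6 z [0.058 0.062 0.077]
mat 0.6 [184. 212.  86.  84.] [0.504 0.322] [277. 275.] 2.3 z [-0.     0.004  0.01 ]
tray_floor 0.9 [284. 180.  68.  60.] [ 0.609 -0.001] [179. 226.] 2.4 z [0.058 0.063 0.077]
foam_floor 0.57 [378. 207.  80.  72.] [ 0.522 -0.316] [261. 232.] 89.6 z [0.011 0.016 0.059]
knob_axis 0.72 [267. 227.  22.  24.] [0.462 0.048] [79. 77.] 40.8 z [0.072 0.076 0.082]
eyepiece 0.62 [349. 142.  18.  14.] [ 0.729 -0.213] [33. 31.] 87.7 z [0.004 0.063 0.069]
jar 0.7 [183. 229.  16.  31.] [0.449 0.323] [102.  37.] 6.3 z [0.004 0.029 0.034]
jar 0.55 [228. 135.  15.  25.] [0.746 0.177] [68. 51.] 72.5 z [0.017 0.074 0.079]
jar 0.42 [265. 227.  24.  31.] [0.458 0.051] [82. 82.] 45.4 z [0.072 0.076 0.082]
tray 0.95 [281. 177.  73.  58.] [ 0.609 -0.003] [179. 223.] 0.2 z [0.058 0.063 0.077]
tray 0.72 [182. 227.  13.  35.] [0.451 0.323] [106.  40.] 12.0 z [0.003 0.029 0.034]
[ 0.06519633  0.00025398 -0.1434569 ] 298.66869394505665 [[-0.001  1.    -0.   ]
 [-0.965 -0.001 -0.261]
 [-0.261  0.     0.965]]
```

>>> jog_arm:
  moves:
    - [[6,0,0,-3,0,0,0.092],[6,0,0,-3,0,0,0.092],[6,0,0,-3,0,0,0.092],[6,2.8,-3,0,0,0,0],[6,2.8,-3,0,0,0,0],[6,2.8,-3,0,0,0,0],[6,2.8,-3,0,0,0,0],[6,2.8,-3,0,0,0,0],[6,2.8,-3,0,0,0,0],[6,2.8,-3,0,0,0,0],[6,2.8,-3,0,0,0,0],[6,2.8,-3,0,0,0,0],[6,2.8,-3,0,0,0,0],[6,0,-4,0,0,0,0],[6,0,-4,0,0,0,0],[6,0,-4,0,0,0,0],[6,0,-4,0,0,0,0],[6,0,0,0,0,0,0],[6,0,0,0,0,0,0]]

```text
time: 2.28
tool_pos: [0.4504, -0.1397, 0.3218]
tool_rot: [0.0, 1.0, 0.002, 0.001]
contact_force: [-0.3, -0.2, -0.2]
gripper_width: 0.704
grasp_force: 0.0
```

Run:
```python
from h import *
f=grab_frame("wrist"); W=cloud(f); cv2.imwrite("pics/w1.png",f["color"])
for n in ["tray_floor","foam_floor","knob_axis","pin_grip"]:
    for o in regions_of(n,f):
        if o["p"]<.3: continue
        c,s,a,p=rect(W,o["pixels"]); print(n,round(o["p"],2),np.round(o["rect"]),c.round(3),np.round(s),round(a,1),'z',np.percentile(p[:,2],[5,50,95]).round(3))
# planes by height
def comp(lo,hi,box,name):
    m=(W[...,2]>lo)&(W[...,2]<hi)&(W[...,0]>box[0])&(W[...,0]<box[1])&(W[...,1]>box[2])&(W[...,1]<box[3])
    m=cv2.morphologyEx(m.astype(np.uint8),cv2.MORPH_OPEN,np.ones((3,3)))>0
    if m.sum()>20:
        c,s,a,p=rect(W,m); print(name,m.sum(),c.round(4),np.round(s,1),round(a,2),'med',np.median(p[:,:2],0).round(4),'mean',p.mean(0).round(4))
comp(.056,.068,(.52,.7,-.13,.13),'floor')
comp(.072,.08,(.5,.71,-.14,.14),'rim')
comp(.010,.020,(.40,.65,-.45,-.18),'foamfloor')
comp(.05,.065,(.37,.68,-.5,-.16),'foamrim')
comp(.072,.08,(.4,.52,0,.12),'knob')
comp(.104,.118,(.4,.52,0,.12),'pin')
comp(.12,.157,(.66,.75,-.1,.1),'plate')
```

```text
tray_floor 0.89 [155.  66. 202. 131.] [0.588 0.019] [146. 272.] 0.2 z [0.061 0.063 0.078]
foam_floor 0.8 [405. 126. 209. 176.] [ 0.511 -0.326] [283. 252.] 89.6 z [0.015 0.017 0.059]
knob_axis 0.96 [133. 175.  70.  74.] [0.451 0.068] [ 89. 126.] 22.4 z [0.073 0.077 0.092]
floor 20227 [ 0.5907 -0.0033] [140.8 213.7] 0.18 med [ 0.5993 -0.0015] mean [ 0.5977 -0.0018  0.0629]
rim 2099 [ 0.5916 -0.0044] [137.  221.1] 1.95 med [0.5578 0.0418] mean [0.5695 0.0115 0.0773]
foamfloor 19286 [ 0.5114 -0.3118] [207.3 192.1] 89.59 med [ 0.52   -0.3114] mean [ 0.517  -0.3115  0.016 ]
foamrim 8314 [ 0.5117 -0.3072] [240.2 220.6] 89.58 med [ 0.5416 -0.3158] mean [ 0.525  -0.3108  0.0578]
knob 2893 [0.4561 0.0502] [85.8 85.1] 82.29 med [0.461 0.046] mean [0.4597 0.0485 0.0767]
pin 122 [0.4249 0.0483] [12.  12.6] 84.9 med [0.4253 0.0473] mean [0.4251 0.0477 0.1105]
```

View pics/w1.png

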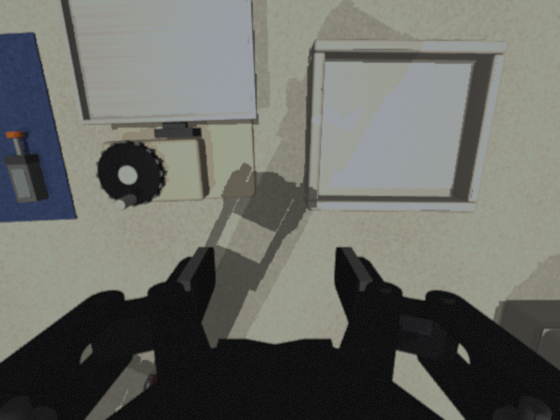

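The wrist view shows the tray at upper left, the knob at (130,173) with its pin at (122,203), and the foam box at (405,125). A pulled-out cassette on the mat edge is at (25,170).

>>> jog_arm:
  moves:
    - [[6,-0.3,-4.1,0,0,0,0],[6,-0.3,-4.1,0,0,0,0],[6,-0.3,-4.1,0,0,0,0],[6,-0.3,-4.1,0,0,0,0],[6,-0.3,-4.1,0,0,0,0],[6,-0.3,-4.1,0,0,0,0],[6,-0.3,-4.1,0,0,0,0],[6,-0.3,-4.1,0,0,0,0],[6,-0.3,-4.1,0,0,0,0],[6,-0.3,-4.1,0,0,0,0],[6,-0.3,-4.1,0,0,0,0],[6,0,0,3.3,0,0,0],[6,0,0,3.3,0,0,0],[6,0,0,3.3,0,0,0],[6,0,0,0,0,0,0],[6,0,0,0,0,0,0]]

```text
time: 3.87
tool_pos: [0.4169, 0.3084, 0.2203]
tool_rot: [0.001, 1.0, -0.001, -0.002]
contact_force: [-0.0, 0.2, 0.3]
gripper_width: 0.698
grasp_force: 0.0
```

```bash
cat >> h.py <<'E'
def cass(f,W,box=(.3,.75,.15,.5),z0=.022,z1=.045):
    """cassettes by their flat tops in a height band"""
    m=(W[...,2]>z0)&(W[...,2]<z1)&(W[...,0]>box[0])&(W[...,0]<box[1])&(W[...,1]>box[2])&(W[...,1]<box[3])&~orange(f)
    m=cv2.morphologyEx(m.astype(np.uint8),cv2.MORPH_OPEN,np.ones((9,9)))
    n,l=cv2.connectedComponents(m); o=orange(f)&(np.nan_to_num(W[...,2])>z0-.02)
    R=[]
    for i in range(1,n):
        if (l==i).sum()<200: continue
        c,s,a,p=rect(W,l==i)
        th=np.radians(a if s[0]>s[1] else a+90); L=max(s); d=np.array([np.cos(th),np.sin(th)])
        q=W[o][:,:2]-c; t=q@d; k=(np.abs(q@[-d[1],d[0]])<.025)&(np.abs(t)<.09)
        e=np.median(t[k]) if k.sum() else np.nan
        if e<0: d=-d; th+=np.pi
        th=(th+np.pi)%(2*np.pi)-np.pi; w=(p[:,:2]-c)@d
        R.append((c,th)); print('block',c.round(4),'size',np.round(s,1),'yaw',round(th,3),'head_t',np.round(abs(e),4),'z',np.median(p[:,2]).round(4),'pix',np.round(proj(f,[*c,.03])))
    return R
E
python3 - <<'E'
from h import *
f=grab_frame("wrist"); W=cloud(f); cv2.imwrite("pics/w2.png",f["color"]); print(to([.42,.32,.22],0)); cass(f,W)
E
```

```text
[[0.18, -1.09, 0.3], 'yaw', -0.002, ('turn z', -0.002)]
block [0.5586 0.3264] size [30.1 70.4] yaw 3.059 head_t 0.0641 z 0.0312 pix [255.  48.]
block [0.5555 0.4127] size [72.2 30.9] yaw 0.097 head_t 0.0365 z 0.0311 pix [170.  52.]
block [0.4418 0.2328] size [70.  30.5] yaw 0.072 head_t 0.0636 z 0.0311 pix [341. 164.]
block [0.4336 0.32  ] size [69.1 30.1] yaw 0.066 head_t 0.0608 z 0.0312 pix [263. 172.]
block [0.4309 0.4022] size [69.8 30.6] yaw 0.165 head_t 0.0395 z 0.0311 pix [190. 174.]
```

View pics/w2.png

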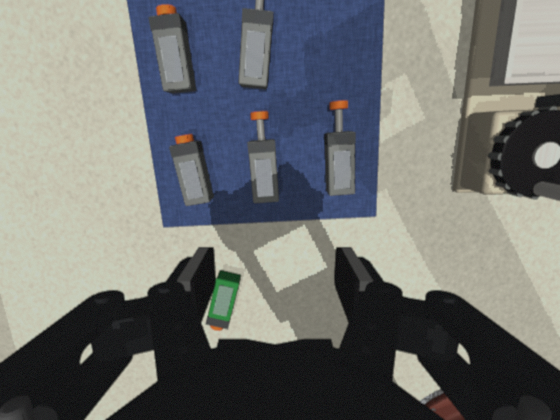

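The mat view confirms three pulled-out cassettes: A at (341,164), B at (263,172) and C at (255,48), whose head is off-image but visible in the top view. D at (170,52) and E at (190,174) are pushed in. The only other thing that could be mistaken for one is the green look-alike at (222,300), which I'm leaving alone. I'll pick A first.

>>> jog_arm:
  moves:
    - [[6,1.25,3.8,0,0,0,0],[6,1.25,3.8,0,0,0,0],[6,0,0,3,0,0,-0.074],[6,0,0,4,0,0,0],[6,0,0,4,0,0,0],[6,0,0,4,0,0,0],[6,0,0,3,0,0,0],[6,0,0,2,0,0,0],[6,0,0,1.2,0,0,0],[6,0,0,0,0,0,0],[2,0,0,0,0,0,0],[2,0,0,0,0,0,0],[2,0,0,0,0,0,0],[2,0,0,0,0,0,0],[2,0,0,0,0,0,0]]

```text
time: 5.17
tool_pos: [0.445, 0.2345, 0.0135]
tool_rot: [-0.001, 0.999, 0.037, 0.003]
contact_force: [0.2, -1.1, 6.3]
gripper_width: 0.332
grasp_force: 61.9
```

>>> jog_arm:
  moves:
    - [[2,0,0,-1,0,0,0],[2,0,0,-3,0,0,0],[2,0,0,-4,0,0,0],[2,0,0,-4,0,0,0],[2,0,0,-4,0,0,0],[2,0,0,-4,0,0,0],[2,1.37,3.39,0,0,0,0],[2,1.37,3.39,0,0,0,0],[2,1.37,3.39,0,0,0,0],[2,1.37,3.39,0,0,0,0],[2,1.37,3.39,0,0,0,0],[2,1.37,3.39,0,0,0,0],[2,1.37,3.39,0,0,0,0],[2,1.37,3.39,0,0,0,0],[2,1.37,3.39,0,0,0,0],[2,0,0,0,0,0,0],[2,0,0,0,0,0,0]]

```text
time: 6.58
tool_pos: [0.5879, -0.0631, 0.2108]
tool_rot: [-0.0, 0.999, 0.035, -0.0]
contact_force: [-0.2, 0.3, -0.6]
gripper_width: 0.337
grasp_force: 60.9
```

```bash
cat > tray.py <<'E'
from h import *
f=grab_frame("wrist"); W=cloud(f); cv2.imwrite("pics/w3.png",f["color"]); s=state(); print(s['tool_pos'],s['gripper_width'],s['grasp_force'])
m=(W[...,2]>.072)&(W[...,2]<.082)&(W[...,0]>.5)&(W[...,0]<.72)&(W[...,1]>-.14)&(W[...,1]<.14)
P=W[m]
# floor extents: fit each edge of the inner floor
m=(W[...,2]>.055)&(W[...,2]<.068)&(W[...,0]>.51)&(W[...,0]<.70)&(W[...,1]>-.13)&(W[...,1]<.13)
m=cv2.morphologyEx(m.astype(np.uint8),cv2.MORPH_OPEN,np.ones((3,3)))>0
c,sz,a,p=rect(W,m); print('floor',c,sz,a)
for ax,lohi in ((0,'xlo'),(0,'xhi'),(1,'ylo'),(1,'yhi')):
    o=1-ax; b=np.arange(-.09,.09,.01)+(0 if o==1 else .605); E=[]
    for t in b:
        for Q,nm in ((p,'fl'),):
            q=Q[np.abs(Q[:,o]-t)<.005]
            if len(q)>30: E.append((t,np.percentile(q[:,ax],1 if 'lo' in lohi else 99)))
    E=np.array(E); k=np.polyfit(E[:,0],E[:,1],1); r=E[:,1]-np.polyval(k,E[:,0]); g=np.abs(r)<.004; k=np.polyfit(E[g,0],E[g,1],1)
    print(lohi,'slope',k[0].round(4),'at mid',np.polyval(k,0 if o==1 else .605).round(4),g.sum(),len(E))
m=(W[...,2]>.12)&(W[...,2]<.17)&(W[...,0]>.66)&(W[...,0]<.75)&(np.abs(W[...,1])<.08); print('plate',m.sum(),W[m].mean(0) if m.any() else 0)
E
python3 tray.py
```

```text
[ 0.58753695 -0.06181986  0.21063889] 0.332958280627762 60.9246039390564
floor [ 0.60200665 -0.00376127] (183.1281280517578, 211.45278930664062) 2.0377092361450195
xlo slope -0.5518 at mid 0.5465 3 18
xhi slope -0.04 at mid 0.6777 14 18
ylo slope -0.0498 at mid -0.1052 2 18Traceback (most recent call last):
  File "tray.py", line 15, in <module>
    E=np.array(E); k=np.polyfit(E[:,0],E[:,1],1); r=E[:,1]-np.polyval(k,E[:,0]); g=np.abs(r)<.004; k=np.polyfit(E[g,0],E[g,1],1)
                                                                                                     ~~~~~~~~~~^^^^^^^^^^^^^^^^^
    raise TypeError("expected non-empty vector for x")
TypeError: expected non-empty vector for x
```

View pics/w3.png

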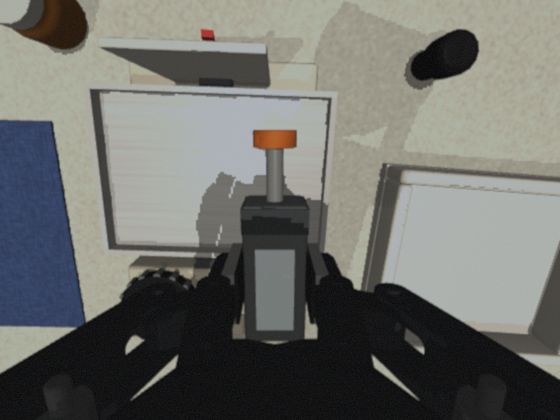

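The picture shows A gripped squarely, with the tray at (215,170), the dial behind it with the red marker at (208,35), the eyepiece at (445,55), the jar at (50,20) and the foam box on the right. I'll lower A now.

>>> jog_arm:
  moves:
    - [[2,0.7,0.2,0,0,0,0.032],[2,0,0,4,0,0,0],[2,0,0,4,0,0,0],[2,0,0,3,0,0,0],[2,0,0,1.5,0,0,0],[2,0,0,0.9,0,0,0],[2,0,0,0.5,0,0,0],[2,0,0,0,0,0,0],[5,0,0,0,0,0,0],[5,0,0,0,0,0,0],[5,0,0,0,0,0,0],[5,0,0,-1,0,0,0],[5,0,0,-3,0,0,0],[5,0,0,-4,0,0,0],[5,0,0,-4,0,0,0],[5,0,0,0,0,0,0]]

```text
time: 7.97
tool_pos: [0.6001, -0.0642, 0.2034]
tool_rot: [0.002, 1.0, 0.021, 0.009]
contact_force: [0.3, -0.2, 1.2]
gripper_width: 0.586
grasp_force: 0.0
```

Run:
```python
from h import *
f=grab_frame("wrist"); W=cloud(f); cv2.imwrite("pics/w4.png",f["color"]); p,r=tool(); print(p, r.as_matrix()[:2,0]); cass(f,W,(.5,.72,-.14,.14),.083,.1)
f=grab_frame("top"); W=cloud(f); cass(f,W)
```

```text
[ 0.59873644 -0.06393806  0.19955895] [0.9990427  0.04179956]
block [ 0.5928 -0.0629] size [69.5 30. ] yaw 0.043 head_t 0.0635 z 0.0891 pix [272. 200.]
```

>>> jog_arm:
  moves:
    - [[6,-1.35,-3.55,0,0,0,0],[6,-1.35,-3.55,0,0,0,0],[6,-1.35,-3.55,0,0,0,0],[6,-1.35,-3.55,0,0,0,0],[6,-1.35,-3.55,0,0,0,0],[6,-1.35,-3.55,0,0,0,0],[6,-1.35,-3.55,0,0,0,0],[6,-1.35,-3.55,0,0,0,0],[6,-1.35,-3.55,0,0,0,0],[6,-1.35,-3.55,0,0,0,0],[6,-1.35,-3.55,0,0,0,-0.024],[6,0,0,3,0,0,0],[6,0,0,3,0,0,0],[6,0,0,0,0,0,0],[6,0,0,0,0,0,0]]

```text
time: 9.32
tool_pos: [0.428, 0.3198, 0.1282]
tool_rot: [0.002, 0.999, 0.033, -0.003]
contact_force: [-0.5, 0.3, 0.2]
gripper_width: 0.704
grasp_force: 0.0
```

```bash
cat > mat.py <<'E'
from h import *
f=grab_frame("wrist"); W=cloud(f); cv2.imwrite("pics/wm.png",f["color"]); p,r=tool(); print(p)
for c,th in cass(f,W):
    print(to([*c,.011],th))
E
python3 mat.py
```

```text
[0.42972369 0.32035121 0.13064402]
block [0.5473 0.412 ] size [55.8 31. ] yaw -3.043 head_t 0.0773 z 0.0311 pix [157.  41.]
block [0.5526 0.3276] size [30.1 58.3] yaw 3.036 head_t 0.0575 z 0.0311 pix [274.  42.]
block [0.4309 0.4024] size [70.  30.9] yaw 0.172 head_t 0.0394 z 0.031 pix [174. 198.]
block [0.4334 0.3203] size [69.9 29.5] yaw 0.08 head_t 0.0612 z 0.0311 pix [273. 201.]
[[12.36, -8.39, 11.93], 'yaw', 0.065, ('turn z', -0.033)]
[[12.34, 0.07, 11.94], 'yaw', 0.065, ('turn z', 0.171)]
[[0.68, -8.19, 11.95], 'yaw', 0.065, ('turn z', -0.107)]
[[0.39, 0.02, 11.96], 'yaw', 0.065, ('turn z', -0.015)]
```

>>> jog_arm:
  moves:
    - [[6,0.4,0,3,0,0,-0.015],[6,0,0,4,0,0,0],[6,0,0,3,0,0,0],[6,0,0,1.7,0,0,0],[6,0,0,0,0,0,0],[6,0,0,0,0,0,0],[2,0,0,0,0,0,0],[2,0,0,0,0,0,0],[2,0,0,0,0,0,0],[2,0,0,0,0,0,0],[2,0,0,0,0,0,0],[2,0,0,-1,0,0,0],[2,0,0,-3,0,0,0],[2,0,0,-4,0,0,0],[2,0,0,-4,0,0,0],[2,0,0,-4,0,0,0],[2,0,0,-4,0,0,0],[2,0,0,0,0,0,0]]

```text
time: 10.87
tool_pos: [0.4383, 0.3235, 0.2262]
tool_rot: [-0.004, 0.999, 0.04, 0.008]
contact_force: [0.9, 0.2, -0.5]
gripper_width: 0.337
grasp_force: 61.1
```

```bash
cat > go.py <<'E'
import sys
from h import *
c=np.array([.602,-.0035]); y=.038; X=float(sys.argv[1]); Y=float(sys.argv[2])
w=c+np.array([[np.cos(y),-np.sin(y)],[np.sin(y),np.cos(y)]])@[X,Y]
s=state(); print(s['tool_pos'],s['gripper_width'],s['grasp_force']); print(w,to([*w,.0725],y))
E
python3 go.py -.013 0
```

```text
[0.43827267 0.32350363 0.22620105] 0.33696757655643567 61.0769784450531
[ 0.58900938 -0.00399388] [[12.12, 33.98, 15.32], 'yaw', 0.081, ('turn z', 0.043)]
```

>>> jog_arm:
  moves:
    - [[2,1.22,3.4,0,0,0,0],[2,1.22,3.4,0,0,0,0],[2,1.22,3.4,0,0,0,0],[2,1.22,3.4,0,0,0,0],[2,1.22,3.4,0,0,0,0],[2,1.22,3.4,0,0,0,0],[2,1.22,3.4,0,0,0,0],[2,1.22,3.4,0,0,0,0],[2,1.22,3.4,0,0,0,0],[2,1.22,3.4,0,0,0,0],[2,0,0,3,0,0,0.043],[2,0,0,4,0,0,0],[2,0,0,3,0,0,0],[2,0,0,0,0,0,0],[2,0,0,0,0,0,0],[2,0,0,0,0,0,0]]

```text
time: 12.2
tool_pos: [0.5845, -0.0079, 0.1167]
tool_rot: [0.0, 1.0, 0.019, 0.002]
contact_force: [0.1, 0.7, -0.1]
gripper_width: 0.332
grasp_force: 61.0
```

```bash
python3 go.py -.011 0
```

```text
[ 0.58452394 -0.00787166  0.1167004 ] 0.33160323298685834 61.02741837501526
[ 0.59100794 -0.0039179 ] [[0.65, -0.37, 4.42], 'yaw', 0.038, ('turn z', 0.0)]
```

>>> jog_arm:
  moves:
    - [[2,0.6,-0.4,2,0,0,0],[2,0,0,1.5,0,0,0],[2,0,0,0.6,0,0,0],[2,0,0,0.3,0,0,0],[2,0,0,0,0,0,0],[5,0,0,0,0,0,0],[5,0,0,0,0,0,0],[5,0,0,0,0,0,0],[5,0,0,-1,0,0,0],[5,0,0,-3,0,0,0],[5,0,0,-4,0,0,0],[5,0,0,-4,0,0,0],[5,0,0,-2,0,0,0],[5,0,0,0,0,0,0],[5,0,0,0,0,0,0]]

```text
time: 13.45
tool_pos: [0.5903, -0.0038, 0.2133]
tool_rot: [0.0, 1.0, 0.019, 0.002]
contact_force: [-0.4, -0.4, -0.6]
gripper_width: 0.584
grasp_force: 0.0
```

Run:
```python
from h import *
f=grab_frame("wrist"); W=cloud(f); p,r=tool(); print(p); cass(f,W,(.5,.72,-.14,.14),.083,.1)
print(to([.545,.327,.14],-.083))
```

```text
[ 0.5891058  -0.00367591  0.21077906]
block [ 0.593  -0.0628] size [69.3 30.8] yaw 0.037 head_t 0.0634 z 0.089 pix [327. 189.]
block [ 0.5886 -0.0043] size [69.1 29.8] yaw 0.043 head_t 0.0613 z 0.0891 pix [274. 191.]
[[-3.16, -33.21, 7.07], 'yaw', 0.038, ('turn z', 0.121)]
```

>>> jog_arm:
  moves:
    - [[6,-0.35,-3.69,0,0,0,0],[6,-0.35,-3.69,0,0,0,0],[6,-0.35,-3.69,0,0,0,0],[6,-0.35,-3.69,0,0,0,0],[6,-0.35,-3.69,0,0,0,0],[6,-0.35,-3.69,0,0,0,0],[6,-0.35,-3.69,0,0,0,0],[6,-0.35,-3.69,0,0,0,0],[6,-0.35,-3.69,0,0,0,0],[6,0,0,2.5,0,0,0.06],[6,0,0,2.5,0,0,0.06],[6,0,0,2,0,0,0],[6,0,0,0,0,0,0],[6,0,0,0,0,0,0]]

```text
time: 14.67
tool_pos: [0.543, 0.3261, 0.1367]
tool_rot: [0.002, 0.999, -0.041, -0.003]
contact_force: [0.5, 0.6, 0.3]
gripper_width: 0.7
grasp_force: 0.0
```

```bash
python3 mat.py
```

```text
[0.54447372 0.32659748 0.13919793]
block [0.5583 0.327 ] size [29.5 70. ] yaw -0.088 head_t 0.0617 z 0.0311 pix [271. 188.]
block [0.5545 0.4125] size [70.3 31.1] yaw 0.109 head_t 0.0405 z 0.031 pix [172. 200.]
block [0.4302 0.3957] size [42.4 17.9] yaw 0.159 head_t nan z 0.031 pix [212. 323.]
[[1.41, -0.17, 12.82], 'yaw', -0.082, ('turn z', 0.006)]
[[0.32, -8.66, 12.81], 'yaw', -0.082, ('turn z', -0.191)]
[[-11.92, -5.97, 12.84], 'yaw', -0.082, ('turn z', -0.241)]
```

>>> jog_arm:
  moves:
    - [[6,1.4,-0.15,3,0,0,0],[6,0,0,4,0,0,0],[6,0,0,3,0,0,0],[6,0,0,2.6,0,0,0],[6,0,0,0,0,0,0],[6,0,0,0,0,0,0],[2,0,0,0,0,0,0],[2,0,0,0,0,0,0],[2,0,0,0,0,0,0],[2,0,0,0,0,0,0],[2,0,0,0,0,0,0],[2,0,0,-1,0,0,0],[2,0,0,-3,0,0,0],[2,0,0,-4,0,0,0],[2,0,0,-4,0,0,0],[2,0,0,-4,0,0,0],[2,0,0,-4,0,0,0],[2,0,0,0,0,0,0],[2,0,0,0,0,0,0]]

```text
time: 16.3
tool_pos: [0.561, 0.3283, 0.2202]
tool_rot: [-0.002, 0.999, -0.041, 0.004]
contact_force: [0.6, -0.7, -1.8]
gripper_width: 0.331
grasp_force: 61.6
```

```bash
python3 go.py -.013 .060
```

```text
[0.56104568 0.32826269 0.2202315 ] 0.3309909508530747 61.60297751426697
[0.58672993 0.0559628 ] [[4.67, 26.99, 14.69], 'yaw', -0.082, ('turn z', -0.12)]
```

>>> jog_arm:
  moves:
    - [[2,0.69,3.86,0,0,0,0],[2,0.69,3.86,0,0,0,0],[2,0.69,3.86,0,0,0,0],[2,0.69,3.86,0,0,0,0],[2,0.69,3.86,0,0,0,0],[2,0.69,3.86,0,0,0,0],[2,0.69,3.86,0,0,0,0],[2,0,0,3,0,0,-0.06],[2,0,0,4,0,0,-0.06],[2,0,0,2.5,0,0,0],[2,0,0,0,0,0,0],[2,0,0,0,0,0,0],[2,0,0,0,0,0,0]]

```text
time: 17.38
tool_pos: [0.5857, 0.0542, 0.1204]
tool_rot: [0.0, 1.0, 0.019, 0.001]
contact_force: [0.6, 0.1, -1.0]
gripper_width: 0.328
grasp_force: 61.6
```

```bash
python3 go.py -.011 .06
```

```text
[0.58566006 0.05423095 0.12042095] 0.32760174491738264 61.558170318603516
[0.58872849 0.05603879] [[0.31, -0.17, 4.79], 'yaw', 0.038, ('turn z', -0.0)]
```

>>> jog_arm:
  moves:
    - [[2,0.3,-0.2,2,0,0,0],[2,0,0,1.5,0,0,0],[2,0,0,0.9,0,0,0],[2,0,0,0.4,0,0,0],[2,0,0,0,0,0,0],[5,0,0,0,0,0,0],[5,0,0,0,0,0,0],[5,0,0,0,0,0,0],[5,0,0,-1,0,0,0],[5,0,0,-3,0,0,0],[5,0,0,-4,0,0,0],[5,0,0,-4,0,0,0],[5,0,0,-2,0,0,0],[5,0,0,0,0,0,0],[5,0,0,0,0,0,0]]

```text
time: 18.63
tool_pos: [0.5892, 0.0562, 0.2142]
tool_rot: [0.0, 1.0, 0.019, 0.002]
contact_force: [0.2, -0.7, -0.5]
gripper_width: 0.583
grasp_force: 0.0
```

Run:
```python
from h import *
f=grab_frame("wrist"); W=cloud(f); p,r=tool(); print(p); cass(f,W,(.5,.72,-.14,.14),.083,.1)
print(to([.54,.412,.14],.109))
f=grab_frame("top"); W=cloud(f); cv2.imwrite("pics/top1.png",f["color"])
for o in regions_of("c1",f):
    c,s,a,p=rect(W,o["pixels"]); print(round(o["p"],2),c.round(3))
```

```text
[0.58800675 0.05620396 0.21169925]
block [0.5882 0.0557] size [69.1 30. ] yaw 0.032 head_t 0.0607 z 0.0891 pix [274. 190.]
block [ 0.5925 -0.0624] size [69.4 30.3] yaw 0.044 head_t 0.0633 z 0.0891 pix [380. 190.]
block [ 0.5883 -0.0043] size [69.7 30.6] yaw 0.036 head_t 0.0617 z 0.0891 pix [328. 192.]
[[-3.46, -35.74, 7.17], 'yaw', 0.038, ('turn z', -0.071)]
0.81 [0.561 0.412]
0.79 [0.264 0.379]
0.67 [ 0.612 -0.064]
0.65 [0.436 0.402]
0.52 [0.571 0.055]
```

>>> jog_arm:
  moves:
    - [[6,-0.35,-3.57,0,0,0,0],[6,-0.35,-3.57,0,0,0,0],[6,-0.35,-3.57,0,0,0,0],[6,-0.35,-3.57,0,0,0,0],[6,-0.35,-3.57,0,0,0,0],[6,-0.35,-3.57,0,0,0,0],[6,-0.35,-3.57,0,0,0,0],[6,-0.35,-3.57,0,0,0,0],[6,-0.35,-3.57,0,0,0,0],[6,-0.35,-3.57,0,0,0,0],[6,0,0,2.5,0,0,-0.071],[6,0,0,2.5,0,0,0],[6,0,0,2,0,0,0],[6,0,0,0,0,0,0],[6,0,0,0,0,0,0]]

```text
time: 20.03
tool_pos: [0.5378, 0.4106, 0.1377]
tool_rot: [0.002, 0.999, 0.054, -0.003]
contact_force: [0.6, 0.2, -0.0]
gripper_width: 0.708
grasp_force: 0.0
```

```bash
python3 mat.py
```

```text
[0.53909929 0.41120176 0.14021472]
block [0.5544 0.4127] size [70. 30.] yaw -3.043 head_t 0.0804 z 0.0311 pix [273. 186.]
block [0.4319 0.4027] size [69.  30.4] yaw 0.167 head_t 0.0415 z 0.0311 pix [270. 311.]
[[1.56, 0.0, 12.92], 'yaw', 0.109, ('turn z', 0.01)]
[[-10.72, -0.33, 12.94], 'yaw', 0.109, ('turn z', -0.059)]
```

>>> jog_arm:
  moves:
    - [[6,1.5,0,3,0,0,0],[6,0,0,4,0,0,0],[6,0,0,3,0,0,0],[6,0,0,2.7,0,0,0],[6,0,0,0,0,0,0],[6,0,0,0,0,0,0],[2,0,0,0,0,0,0],[2,0,0,0,0,0,0],[2,0,0,0,0,0,0],[2,0,0,0,0,0,0],[2,0,0,0,0,0,0],[2,0,0,-1,0,0,0],[2,0,0,-3,0,0,0],[2,0,0,-4,0,0,0],[2,0,0,-4,0,0,0],[2,0,0,-4,0,0,0],[2,0,0,-4,0,0,0],[2,0,0,-4,0,0,0],[2,0,0,0,0,0,0],[2,0,0,0,0,0,0]]

```text
time: 21.75
tool_pos: [0.556, 0.4142, 0.2605]
tool_rot: [-0.002, 0.999, 0.054, 0.004]
contact_force: [-0.1, -0.5, -1.5]
gripper_width: 0.329
grasp_force: 62.0
```

Run:
```python
from h import *
s=state(); print(s['tool_pos'],s['gripper_width'],s['grasp_force']); print(to([.51,-.36,.26],0))
```

```text
[0.55597042 0.41421149 0.26052422] 0.32874509443559813 61.969181299209595
[[-12.98, 76.46, -0.35], 'yaw', 0.109, ('turn z', 0.109)]
```

>>> jog_arm:
  moves:
    - [[2,-0.65,3.82,0,0,0,0],[2,-0.65,3.82,0,0,0,0],[2,-0.65,3.82,0,0,0,0],[2,-0.65,3.82,0,0,0,0],[2,-0.65,3.82,0,0,0,0],[2,-0.65,3.82,0,0,0,0],[2,-0.65,3.82,0,0,0,0],[2,-0.65,3.82,0,0,0,0],[2,-0.65,3.82,0,0,0,0],[2,-0.65,3.82,0,0,0,0],[2,-0.65,3.82,0,0,0,0],[2,-0.65,3.82,0,0,0,0],[2,-0.65,3.82,0,0,0,0],[2,-0.65,3.82,0,0,0,0],[2,-0.65,3.82,0,0,0,0],[2,-0.65,3.82,0,0,0,0],[2,-0.65,3.82,0,0,0,0],[2,-0.65,3.82,0,0,0,0],[2,-0.65,3.82,0,0,0,0],[2,-0.65,3.82,0,0,0,0]]

```text
time: 23.42
tool_pos: [0.5068, -0.3614, 0.2521]
tool_rot: [-0.001, 0.999, 0.054, -0.001]
contact_force: [0.6, 0.9, -1.1]
gripper_width: 0.328
grasp_force: 61.9
```

>>> jog_arm:
  moves:
    - [[2,0,0,2,0,0,0.1],[2,0,0,2,0,0,0],[2,0,0,2,0,0,0],[2,0,0,2,0,0,0],[2,0,0,0,0,0,0],[2,0,0,0,0,0,0]]

```text
time: 23.92
tool_pos: [0.5067, -0.359, 0.1713]
tool_rot: [-0.002, 1.0, 0.004, -0.002]
contact_force: [0.0, -0.5, -0.9]
gripper_width: 0.334
grasp_force: 61.9
```

Run:
```python
from h import *
s=state(); print(s['tool_pos'],s['gripper_width'],s['grasp_force']); print(to([.51,-.36,.027],0))
```

```text
[ 0.50669136 -0.35897284  0.1713093 ] 0.3337239364106642 61.88600420951843
[[0.39, 0.16, 14.43], 'yaw', 0.009, ('turn z', 0.009)]
```

>>> jog_arm:
  moves:
    - [[2,0.4,0.1,3,0,0,0],[2,0,0,4,0,0,0],[2,0,0,4,0,0,0],[2,0,0,2,0,0,0],[2,0,0,1.2,0,0,0],[2,0,0,0.2,0,0,0],[2,0,0,0,0,0,0],[5,0,0,0,0,0,0],[5,0,0,0,0,0,0],[5,0,0,0,0,0,0],[5,0,0,-1,0,0,0],[5,0,0,-3,0,0,0],[5,0,0,-4,0,0,0],[5,0,0,-4,0,0,0],[5,0,0,-4,0,0,0],[5,0,0,-4,0,0,0],[5,0,0,-2,0,0,0],[5,0,0,0,0,0,0],[5,0,0,0,0,0,0]]

```text
time: 25.5
tool_pos: [0.513, -0.362, 0.2539]
tool_rot: [0.002, 1.0, 0.004, 0.002]
contact_force: [0.6, -0.1, -0.2]
gripper_width: 0.588
grasp_force: 0.0
```

Run:
```python
from h import *
f=grab_frame("wrist"); W=cloud(f); p,r=tool(); print(p); cass(f,W,(.38,.66,-.43,-.19),.03,.052)
print(to([.42,.402,.25],.167))
```

```text
[ 0.51221829 -0.36126317  0.2511479 ]
block [ 0.5116 -0.3632] size [69.5 29.9] yaw 0.004 head_t 0.0398 z 0.0421 pix [274. 184.]
[[-8.55, -76.4, 0.04], 'yaw', 0.009, ('turn z', -0.158)]
```

>>> jog_arm:
  moves:
    - [[6,-0.43,-3.82,0,0,0,0],[6,-0.43,-3.82,0,0,0,0],[6,-0.43,-3.82,0,0,0,0],[6,-0.43,-3.82,0,0,0,0],[6,-0.43,-3.82,0,0,0,0],[6,-0.43,-3.82,0,0,0,0],[6,-0.43,-3.82,0,0,0,0],[6,-0.43,-3.82,0,0,0,0],[6,-0.43,-3.82,0,0,0,0],[6,-0.43,-3.82,0,0,0,0],[6,-0.43,-3.82,0,0,0,0],[6,-0.43,-3.82,0,0,0,0],[6,-0.43,-3.82,0,0,0,0],[6,-0.43,-3.82,0,0,0,0],[6,-0.43,-3.82,0,0,0,0],[6,-0.43,-3.82,0,0,0,0],[6,-0.43,-3.82,0,0,0,0],[6,-0.43,-3.82,0,0,0,0],[6,-0.43,-3.82,0,0,0,0],[6,-0.43,-3.82,0,0,0,0]]

```text
time: 27.22
tool_pos: [0.4178, 0.4031, 0.2475]
tool_rot: [0.001, 1.0, 0.005, -0.002]
contact_force: [0.1, -0.6, 0.3]
gripper_width: 0.701
grasp_force: 0.0
```

>>> jog_arm:
  moves:
    - [[6,0,0,3,0,0,-0.079],[6,0,0,3,0,0,-0.079],[6,0,0,3,0,0,0],[6,0,0,2,0,0,0],[6,0,0,0,0,0,0],[6,0,0,0,0,0,0]]

```text
time: 27.72
tool_pos: [0.4177, 0.4006, 0.1372]
tool_rot: [0.002, 0.997, 0.083, -0.003]
contact_force: [0.2, -0.1, -0.5]
gripper_width: 0.708
grasp_force: 0.0
```

```bash
python3 mat.py
```

```text
[0.41911166 0.40154954 0.13969624]
block [0.4311 0.4024] size [69.8 30.1] yaw 0.165 head_t 0.0394 z 0.0311 pix [274. 190.]
[[1.21, 0.1, 12.87], 'yaw', 0.167, ('turn z', 0.001)]
```

>>> jog_arm:
  moves:
    - [[6,1.2,0.1,3,0,0,0],[6,0,0,4,0,0,0],[6,0,0,3,0,0,0],[6,0,0,2.7,0,0,0],[6,0,0,0,0,0,0],[6,0,0,0,0,0,0],[2,0,0,0,0,0,0],[2,0,0,0,0,0,0],[2,0,0,0,0,0,0],[2,0,0,0,0,0,0],[2,0,0,0,0,0,0],[2,0,0,-1,0,0,0],[2,0,0,-3,0,0,0],[2,0,0,-4,0,0,0],[2,0,0,-4,0,0,0],[2,0,0,-4,0,0,0],[2,0,0,-4,0,0,0],[2,0,0,-4,0,0,0],[2,0,0,0,0,0,0],[2,0,0,0,0,0,0]]

```text
time: 29.43
tool_pos: [0.4329, 0.404, 0.2589]
tool_rot: [-0.002, 0.997, 0.083, 0.004]
contact_force: [0.5, 0.7, -0.8]
gripper_width: 0.328
grasp_force: 61.3
```

Run:
```python
from h import *
s=state(); print(s['tool_pos'],s['gripper_width'],s['grasp_force']); print(to([.51,-.27,.26],0))
```

```text
[0.43285799 0.40396626 0.2588802 ] 0.32786355892277175 61.304283142089844
[[-3.59, 67.74, -0.41], 'yaw', 0.167, ('turn z', 0.167)]
```

>>> jog_arm:
  moves:
    - [[2,-0.2,3.76,0,0,0,0],[2,-0.2,3.76,0,0,0,0],[2,-0.2,3.76,0,0,0,0],[2,-0.2,3.76,0,0,0,0],[2,-0.2,3.76,0,0,0,0],[2,-0.2,3.76,0,0,0,0],[2,-0.2,3.76,0,0,0,0],[2,-0.2,3.76,0,0,0,0],[2,-0.2,3.76,0,0,0,0],[2,-0.2,3.76,0,0,0,0],[2,-0.2,3.76,0,0,0,0],[2,-0.2,3.76,0,0,0,0],[2,-0.2,3.76,0,0,0,0],[2,-0.2,3.76,0,0,0,0],[2,-0.2,3.76,0,0,0,0],[2,-0.2,3.76,0,0,0,0],[2,-0.2,3.76,0,0,0,0],[2,-0.2,3.76,0,0,0,0]]

```text
time: 30.93
tool_pos: [0.5072, -0.2718, 0.2513]
tool_rot: [-0.001, 0.997, 0.083, -0.001]
contact_force: [0.6, 0.5, -0.2]
gripper_width: 0.331
grasp_force: 61.3
```

>>> jog_arm:
  moves:
    - [[2,0,0,2,0,0,0.08],[2,0,0,2,0,0,0.08],[2,0,0,2,0,0,0],[2,0,0,2,0,0,0],[2,0,0,0,0,0,0],[2,0,0,0,0,0,0]]

```text
time: 31.43
tool_pos: [0.5068, -0.2693, 0.1706]
tool_rot: [-0.002, 1.0, 0.003, -0.002]
contact_force: [0.3, -0.2, -0.4]
gripper_width: 0.332
grasp_force: 61.2
```

Run:
```python
from h import *
s=state(); print(s['tool_pos'],s['gripper_width'],s['grasp_force']); print(to([.51,-.27,.027],0))
```

```text
[ 0.50676093 -0.26934593  0.17064267] 0.3324039198213415 61.238218545913696
[[0.39, 0.12, 14.36], 'yaw', 0.007, ('turn z', 0.007)]
```

>>> jog_arm:
  moves:
    - [[2,0.4,0,3,0,0,0],[2,0,0,4,0,0,0],[2,0,0,4,0,0,0],[2,0,0,2,0,0,0],[2,0,0,1.2,0,0,0],[2,0,0,0.2,0,0,0],[2,0,0,0,0,0,0],[5,0,0,0,0,0,0],[5,0,0,0,0,0,0],[5,0,0,0,0,0,0],[5,0,0,-1,0,0,0],[5,0,0,-3,0,0,0],[5,0,0,-4,0,0,0],[5,0,0,-4,0,0,0],[5,0,0,-4,0,0,0],[5,0,0,-4,0,0,0],[5,0,0,-2,0,0,0],[5,0,0,0,0,0,0],[5,0,0,0,0,0,0]]

```text
time: 33.02
tool_pos: [0.5132, -0.271, 0.2526]
tool_rot: [0.002, 1.0, 0.003, 0.002]
contact_force: [-0.2, -0.1, -1.5]
gripper_width: 0.585
grasp_force: 0.0
```

Run:
```python
from h import *
f=grab_frame("wrist"); W=cloud(f); p,r=tool(); print(p); cass(f,W,(.38,.66,-.43,-.19),.03,.052); cv2.imwrite("pics/w5.png",f["color"])
print(to([.40,.048,.25],0))
f=grab_frame("top"); W=cloud(f); cv2.imwrite("pics/top2.png",cv2.resize(f["color"][60:320,120:430],None,fx=2.4,fy=2.4))
f=grab_frame("side");cv2.imwrite("pics/side2.png",cv2.resize(f["color"][150:300,150:350],None,fx=3,fy=3))
```

```text
[ 0.51231281 -0.27039962  0.25002593]
block [ 0.511  -0.2714] size [70.  29.7] yaw 0.017 head_t 0.0393 z 0.042 pix [274. 185.]
block [ 0.5114 -0.3632] size [69.6 30.3] yaw 0.007 head_t 0.0398 z 0.0421 pix [348. 185.]
[[-11.01, -31.92, -0.03], 'yaw', 0.007, ('turn z', 0.007)]
```

View pics/side2.png

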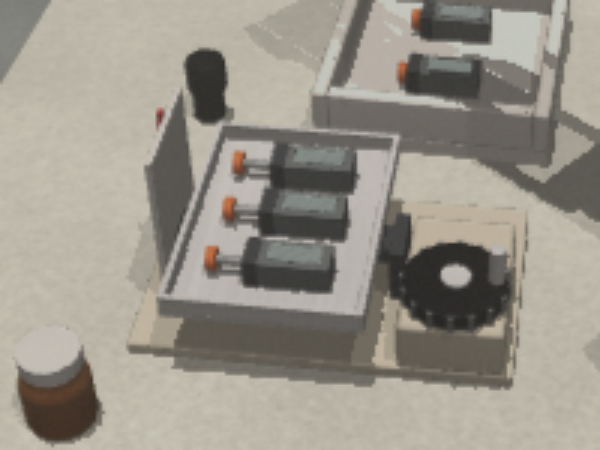

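View pics/top2.png

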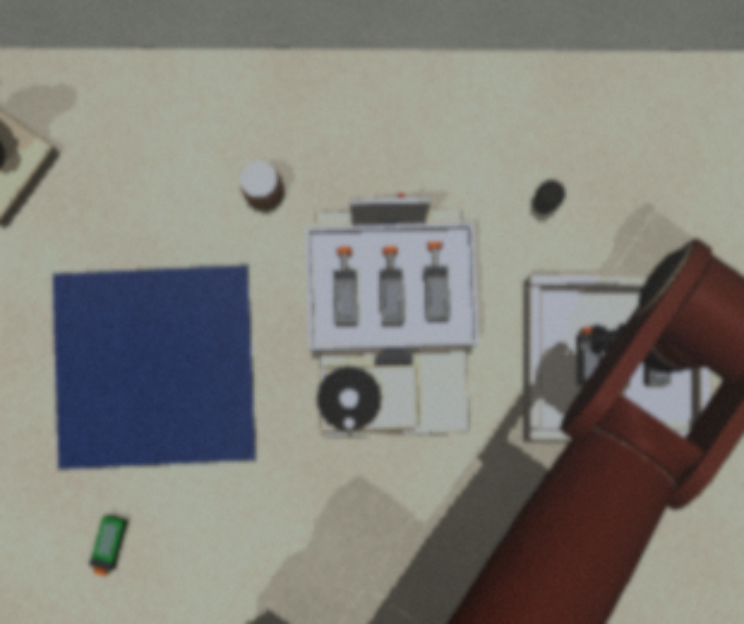

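The side crop shows three pulled cassettes flat in the tray and two pushed-in ones in the foam box. The jar at (60,385) and the eyepiece at (208,85) are undisturbed, and the red marker tip shows at (160,115). The knob pin is at (497,265). The top crop agrees and the mat is empty. Next I'll measure the marker.

>>> jog_arm:
  moves:
    - [[5,0.9,-3.9,0,0,0,0],[5,0.9,-3.9,0,0,0,0],[5,0.9,-3.9,0,0,0,0],[5,0.9,-3.9,0,0,0,0],[5,0.9,-3.9,0,0,0,0],[5,0.9,-3.9,0,0,0,0],[5,0.9,-3.2,0,0,0,0],[5,0,0,0,0,0,0],[5,0,0,0,0,0,0],[5,0,0,0,0,0,0]]

```text
time: 34.0
tool_pos: [0.5728, -0.0041, 0.2476]
tool_rot: [0.0, 1.0, 0.004, -0.002]
contact_force: [-0.2, 0.3, 0.4]
gripper_width: 0.59
grasp_force: 0.0
```

```bash
cat > mk.py <<'E'
from h import *
T=np.array([.602,-.0035]); ya=.038; E=np.array([[np.cos(ya),np.sin(ya)],[-np.sin(ya),np.cos(ya)]])
f=grab_frame("wrist"); W=cloud(f); cv2.imwrite("pics/mk.png",f["color"]); p,r=tool(); print(p)
h=cv2.cvtColor(f["color"],cv2.COLOR_BGR2HSV); red=((h[...,0]<8)|(h[...,0]>172))&(h[...,1]>150)&(h[...,2]>60)
n,l,st,ce=cv2.connectedComponentsWithStats(red.astype(np.uint8))
for i in range(1,n):
    P=W[l==i]; P=P[~np.isnan(P[:,0])]
    if len(P)>8: 
        q=np.median(P,0); print('red',len(P),ce[i].round(),q.round(4),'trayframe',(E@(q[:2]-T)).round(4))
m=(W[...,2]>.145)&(W[...,2]<.17)&(W[...,0]>.66)&(W[...,0]<.73)&(np.abs(W[...,1])<.1)
P=W[m]; L=(P[:,:2]-T)@E.T; print('plate top',len(P),np.percentile(L,[2,50,98],axis=0).round(4).tolist(),P[:,2].max())
m=(W[...,2]>.056)&(W[...,2]<.068)&(W[...,0]>.53)&(W[...,0]<.67)&(np.abs(W[...,1])<.1); P=W[m]; L=(P[:,:2]-T)@E.T
k=np.linalg.lstsq(np.c_[L,np.ones(len(L))],P[:,2],rcond=None)[0]; print('floor slope',k.round(4))
for lo,hi,n in ((.072,.081,'knob'),(.104,.118,'pin')):
    m=(W[...,2]>lo)&(W[...,2]<hi)&(W[...,0]>.4)&(W[...,0]<.515)&(W[...,1]>-.02)&(W[...,1]<.12)
    if m.sum()>20:
        c,s,a,P=rect(W,m); print(n,c.round(4),np.round(s,1),P.mean(0).round(4))
E
python3 mk.py
```

```text
[ 0.57292868 -0.00475808  0.24794207]
red 75 [290.  31.] [ 0.7024 -0.0147  0.1596] trayframe [ 0.0999 -0.015 ]
plate top 2080 [[0.0909, -0.0483], [0.0929, -0.0036], [0.1005, 0.0467]] 0.16256967488947088
floor slope [-0.0005 -0.0001  0.0629]
knob [0.4532 0.0334] [51.3 87.4] [0.458  0.0341 0.0769]
pin [0.4249 0.0492] [13.3 12.9] [0.4264 0.0489 0.1103]
```

View pics/mk.png

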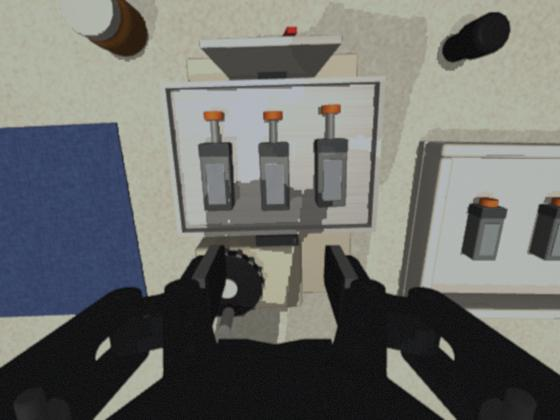

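The red marker shows at (290,31), which works out to about 0.13 rad, or roughly 3.7 knob turns. The three cassettes lie in the tray at row 175 and the pin is at (227,320). Going to the pin.

>>> jog_arm:
  moves:
    - [[5,-2.96,-1.07,0,0,0,0],[5,-2.96,-1.07,0,0,0,0],[5,-2.96,-1.07,0,0,0,0],[5,-2.96,-1.07,0,0,0,0],[5,-2.96,-1.07,0,0,0,0],[5,0,0,3,0,0,0],[5,0,0,3,0,0,0],[5,0,0,3,0,0,0],[5,0,0,2.5,0,0,0],[5,0,0,0,0,0,0],[5,0,0,0,0,0,0],[5,0,0,0,0,0,0]]

```text
time: 35.05
tool_pos: [0.4261, 0.0477, 0.1358]
tool_rot: [0.0, 1.0, 0.003, 0.001]
contact_force: [0.0, -0.0, 0.2]
gripper_width: 0.591
grasp_force: 0.0
```

```bash
python3 mk.py; python3 -c "
from h import *
print(to([.425,.0487,.083],0))"
```

```text
[0.42668612 0.04787174 0.13657197]
[[-0.19, -0.09, 5.36], 'yaw', 0.006, ('turn z', 0.006)]Traceback (most recent call last):
  File "mk.py", line 11, in <module>
    P=W[m]; L=(P[:,:2]-T)@E.T; print('plate top',len(P),np.percentile(L,[2,50,98],axis=0).round(4).tolist(),P[:,2].max())
                                                        ~~~~~~~~~~~~~^^^^^^^^^^^^^^^^^^^^
    return _quantile_unchecked(
        a, q, axis, out, overwrite_input, method, keepdims, weights)
    return _ureduce(a,
                    func=_quantile_ureduce_func,
    ...<5 lines>...
                    overwrite_input=overwrite_input,
                    method=method)
    r = func(a, **kwargs)
    result = _quantile(arr,
                       quantiles=q,
    ...<2 lines>...
                       out=out,
                       weights=wgt)
    slices_having_nans = np.isnan(arr[-1, ...])
                                  ~~~^^^^^^^^^
IndexError: index -1 is out of bounds for axis 0 with size 0
```

Near enough; lowering and gripping.

>>> jog_arm:
  moves:
    - [[5,-0.2,-0.1,2,0,0,0],[5,0,0,2,0,0,0],[5,0,0,1.2,0,0,0],[5,0,0,0,0,0,0],[0,0,0,0,0,0,0],[0,0,0,0,0,0,0],[0,0,0,0,0,0,0],[0,0,0,0,0,0,0],[0,0,0,0,0,0,0],[0,0,0,0,0,0,0]]

```text
time: 35.93
tool_pos: [0.4247, 0.0493, 0.0845]
tool_rot: [0.0, 1.0, 0.003, 0.002]
contact_force: [-1.2, -0.2, 6.8]
gripper_width: 0.14
grasp_force: 58.5
```

```bash
python3 -c "
from h import *
s=state(); print(s['tool_pos'],s['tool_rot'],s['gripper_width'],s['grasp_force'],s['contact_force'])
t=np.radians(np.arange(180,-181,-18)); P=np.c_[.032*np.cos(t),-.032*np.sin(t)]*100
print(np.diff(P,axis=0).round(2).tolist())"
```

```text
[0.42474371 0.04934745 0.08447152] [1.56744848e-04 9.99992564e-01 3.44976948e-03 1.71655808e-03] 0.1397992896800082 58.519216775894165 [-1.24975355 -0.1776472   6.80498022]
[[0.16, -0.99], [0.45, -0.89], [0.71, -0.71], [0.89, -0.45], [0.99, -0.16], [0.99, 0.16], [0.89, 0.45], [0.71, 0.71], [0.45, 0.89], [0.16, 0.99], [-0.16, 0.99], [-0.45, 0.89], [-0.71, 0.71], [-0.89, 0.45], [-0.99, 0.16], [-0.99, -0.16], [-0.89, -0.45], [-0.71, -0.71], [-0.45, -0.89], [-0.16, -0.99]]
```

>>> jog_arm:
  moves:
    - [[0,0.16,-0.99,0,0,0,0],[0,0.45,-0.89,0,0,0,0],[0,0.71,-0.71,0,0,0,0],[0,0.89,-0.45,0,0,0,0],[0,0.99,-0.16,0,0,0,0],[0,0.99,0.16,0,0,0,0],[0,0.89,0.45,0,0,0,0],[0,0.71,0.71,0,0,0,0],[0,0.45,0.89,0,0,0,0],[0,0.16,0.99,0,0,0,0]]

```text
time: 36.77
tool_pos: [0.4889, 0.0498, 0.0844]
tool_rot: [-0.0, 1.0, 0.004, 0.001]
contact_force: [-5.0, 1.1, 9.6]
gripper_width: 0.144
grasp_force: 59.2
```

```bash
python3 -c "
from h import *
s=state(); print(s['tool_pos'],s['gripper_width'],s['grasp_force'],s['contact_force'])"
```

```text
[0.48885727 0.04982501 0.08438217] 0.14443053772635664 59.16941285133362 [-5.00250747  1.12957186  9.62867545]
```

>>> jog_arm:
  moves:
    - [[0,-0.16,0.99,0,0,0,0],[0,-0.45,0.89,0,0,0,0],[0,-0.71,0.71,0,0,0,0],[0,-0.89,0.45,0,0,0,0],[0,-0.99,0.16,0,0,0,0],[0,-0.99,-0.16,0,0,0,0],[0,-0.89,-0.45,0,0,0,0],[0,-0.71,-0.71,0,0,0,0],[0,-0.45,-0.89,0,0,0,0],[0,-0.16,-0.99,0,0,0,0],[0,0.16,-0.99,0,0,0,0],[0,0.45,-0.89,0,0,0,0],[0,0.71,-0.71,0,0,0,0],[0,0.89,-0.45,0,0,0,0],[0,0.99,-0.16,0,0,0,0],[0,0.99,0.16,0,0,0,0],[0,0.89,0.45,0,0,0,0],[0,0.71,0.71,0,0,0,0],[0,0.45,0.89,0,0,0,0],[0,0.16,0.99,0,0,0,0]]

```text
time: 38.43
tool_pos: [0.4889, 0.05, 0.0844]
tool_rot: [0.0, 1.0, 0.004, 0.001]
contact_force: [-4.6, 0.8, 12.0]
gripper_width: 0.142
grasp_force: 59.6
```

>>> jog_arm:
  moves:
    - [[0,-0.16,0.99,0,0,0,0],[0,-0.45,0.89,0,0,0,0],[0,-0.71,0.71,0,0,0,0],[0,-0.89,0.45,0,0,0,0],[0,-0.99,0.16,0,0,0,0],[0,-0.99,-0.16,0,0,0,0],[0,-0.89,-0.45,0,0,0,0],[0,-0.71,-0.71,0,0,0,0],[0,-0.45,-0.89,0,0,0,0],[0,-0.16,-0.99,0,0,0,0],[0,0.16,-0.99,0,0,0,0],[0,0.45,-0.89,0,0,0,0],[0,0.71,-0.71,0,0,0,0],[0,0.89,-0.45,0,0,0,0],[0,0.99,-0.16,0,0,0,0],[0,0.99,0.16,0,0,0,0],[0,0.89,0.45,0,0,0,0],[0,0.71,0.71,0,0,0,0],[0,0.45,0.89,0,0,0,0],[0,0.16,0.99,0,0,0,0]]

```text
time: 40.1
tool_pos: [0.4888, 0.05, 0.0844]
tool_rot: [0.0, 1.0, 0.004, 0.001]
contact_force: [-5.0, 2.0, 11.3]
gripper_width: 0.144
grasp_force: 59.7
```

```bash
cat > tilt.py <<'E'
from h import *
s=state(); print(s['time'],s['tool_pos'],s['gripper_width'],s['grasp_force'],s['contact_force'])
T=np.array([.602,-.0035]); ya=.038; E=np.array([[np.cos(ya),np.sin(ya)],[-np.sin(ya),np.cos(ya)]])
for n in ("wrist","top","side"):
    f=grab_frame(n); W=cloud(f).reshape(-1,3); W=W[~np.isnan(W[:,0])]
    L=np.c_[(W[:,:2]-T)@E.T,W[:,2]]; L=L[(np.abs(L[:,0])<.072)&(np.abs(L[:,1])<.098)&(L[:,2]<.1)&(L[:,2]>.03)]
    if len(L)<200: continue
    best=0; rng=np.random.default_rng(0)
    for _ in range(300):
        q=L[rng.choice(len(L),3,False)]
        try: k=np.linalg.solve(np.c_[q[:,:2],np.ones(3)],q[:,2])
        except Exception: continue
        if abs(k[2]-.062)>.005: continue
        g=np.abs(L[:,:2]@k[:2]+k[2]-L[:,2])<.0015
        if g.sum()>best: best=g.sum(); G=g
    k=np.linalg.lstsq(np.c_[L[G,:2],np.ones(G.sum())],L[G,2],rcond=None)[0]
    print(n,best,len(L),'tilt',round(float(np.arctan(k[1])),4),k.round(4))
E
python3 tilt.py
```

```text
40.1 [0.4888364  0.05003166 0.08435431] 0.1440132704049145 59.72417771816254 [-4.95756985  2.0227628  11.33171862]
wrist 31095 63995 tilt 0.0864 [0.0032 0.0866 0.0631]
top 651 2390 tilt 0.0782 [0.0154 0.0784 0.0613]
side 811 2669 tilt 0.0952 [-0.0002  0.0955  0.0616]
```

>>> jog_arm:
  moves:
    - [[0,-0.16,0.99,0,0,0,0],[0,-0.45,0.89,0,0,0,0],[0,-0.71,0.71,0,0,0,0],[0,-0.89,0.45,0,0,0,0],[0,-0.99,0.16,0,0,0,0],[0,-0.99,-0.16,0,0,0,0],[0,-0.89,-0.45,0,0,0,0],[0,-0.71,-0.71,0,0,0,0],[0,-0.45,-0.89,0,0,0,0],[0,-0.16,-0.99,0,0,0,0],[0,0.16,-0.99,0,0,0,0],[0,0.45,-0.89,0,0,0,0],[0,0.71,-0.71,0,0,0,0],[0,0.89,-0.45,0,0,0,0],[0,0.99,-0.16,0,0,0,0],[0,0.99,0.16,0,0,0,0],[0,0.89,0.45,0,0,0,0],[0,0.71,0.71,0,0,0,0],[0,0.45,0.89,0,0,0,0],[0,0.16,0.99,0,0,0,0]]

```text
time: 41.92
tool_pos: [0.4888, 0.05, 0.0844]
tool_rot: [0.0, 1.0, 0.004, 0.001]
contact_force: [-3.9, 1.2, 10.8]
gripper_width: 0.142
grasp_force: 59.8
```

>>> jog_arm:
  moves:
    - [[0,-0.16,0.99,0,0,0,0],[0,-0.45,0.89,0,0,0,0],[0,-0.71,0.71,0,0,0,0],[0,-0.89,0.45,0,0,0,0],[0,0,0,0,0,0,0],[3,0,0,0,0,0,0],[3,0,0,0,0,0,0],[3,0,0,0,0,0,0],[3,0,0,-2,0,0,0],[3,0,0,-4,0,0,0],[3,0,0,-4,0,0,0],[3,0,0,-4,0,0,0],[3,0,0,-4,0,0,0],[3,0,0,0,0,0,0],[3,0,0,0,0,0,0]]

```text
time: 43.17
tool_pos: [0.4667, 0.0191, 0.2654]
tool_rot: [0.001, 1.0, 0.003, 0.003]
contact_force: [-0.1, 0.4, 0.2]
gripper_width: 0.355
grasp_force: 0.0
```

```bash
python3 tilt.py;  python3 -c "
from h import *
print(to([.70,-.02,.29],0))"
```

```text
43.1667 [0.46674488 0.01914242 0.26536284] 0.3546474422477318 0.0 [-0.05835984  0.37167815  0.17374435]
wrist 14086 23903 tilt 0.129 [-0.0003  0.1297  0.0632]
top 656 2318 tilt 0.1237 [-0.0094  0.1243  0.0617]
side 764 2504 tilt 0.1287 [-0.0006  0.1294  0.0616]
[[23.52, 4.1, -3.09], 'yaw', 0.007, ('turn z', 0.007)]
```

>>> jog_arm:
  moves:
    - [[3,3.3,0.6,-0.5,0,0,0],[3,3.3,0.6,-0.5,0,0,0],[3,3.3,0.6,-0.5,0,0,0],[3,3.3,0.6,-0.5,0,0,0],[3,3.3,0.6,-0.5,0,0,0],[3,3.3,0.6,-0.5,0,0,0],[3,3.3,0.4,-0.5,0,0,0],[3,0,0,0,0,-0.12,0],[3,0,0,0,0,-0.12,0],[3,0,0,0,0,-0.12,0],[3,0,0,0,0,-0.12,0],[3,0,0,0,0,0,0],[3,0,0,0,0,0,0]]

```text
time: 44.4
tool_pos: [0.6964, -0.0191, 0.2909]
tool_rot: [0.0, 0.97, 0.003, -0.241]
contact_force: [-0.2, -0.6, 0.1]
gripper_width: 0.349
grasp_force: 0.0
```

```bash
python3 tilt.py
python3 - <<'E'
from h import *
f=grab_frame("wrist"); W=cloud(f); u,v=map(int,proj(f,[.7,-.01,.13])); print(u,v)
# rectify the plate's +x face: plane x=0.097 in tray frame, 8 px per mm
T=np.array([.602,-.0035]); c,s=np.cos(.038),np.sin(.038); 
yz=[(.06,.17),(-.06,.17),(-.06,.07),(.06,.07)]
src=np.float32([proj(f,[T[0]+c*.0985-s*y,T[1]+s*.0985+c*y,z]) for y,z in yz])
dst=np.float32([(0,0),(720,0),(720,600),(0,600)])
cv2.imwrite("pics/dial.png",cv2.warpPerspective(f["color"],cv2.getPerspectiveTransform(src,dst),(720,600)))
E
```

```text
44.4 [ 0.69638923 -0.01905888  0.29094698] 0.3488761242788323 0.0 [-0.24967049 -0.60272437  0.14847399]
wrist 6752 11592 tilt 0.129 [-1.000e-04  1.297e-01  6.320e-02]
top 145 466 tilt 0.1596 [-0.0063  0.161   0.0645]
side 615 2508 tilt 0.1158 [-0.0075  0.1163  0.0622]
264 109
```

View pics/dial.png

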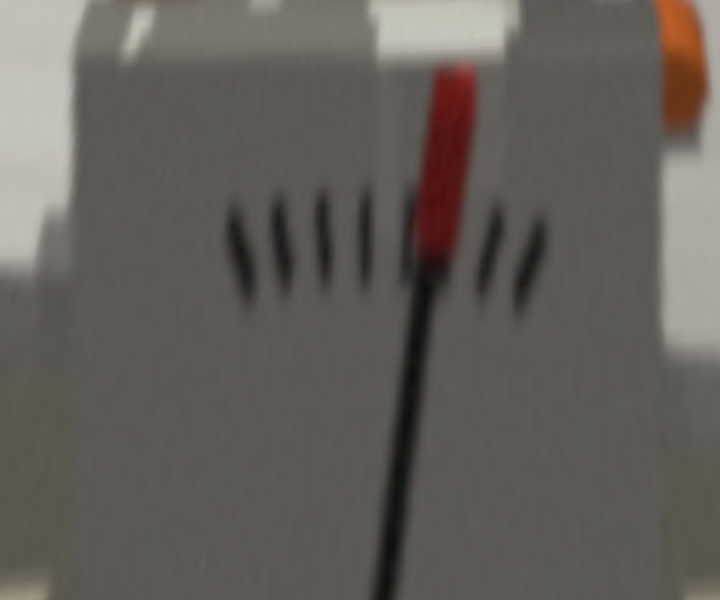

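The rectified dial shows the needle tip at (430,268), meeting the red marker's tip at (435,258), so they are aligned. I'll do one last check of the cassettes before handing in.

Run:
```python
from h import *
f=grab_frame("side"); W=cloud(f)
for n in ("c1","jar","eyepiece"):
  for o in regions_of(n,f):
    if o["p"]>.3: c,s,a,p=rect(W,o["pixels"]); print(n,round(o["p"],2),np.round(o["rect"]),np.nanmedian(p,0).round(3))
cv2.imwrite("pics/fin.png",cv2.resize(f["color"][120:300,130:360],None,fx=3,fy=3))
```

```text
c1 0.81 [298. 175.  34.  16.] [ 0.513 -0.26   0.036]
c1 0.79 [246. 219.  40.  20.] [0.593 0.004 0.084]
c1 0.74 [240. 235.  39.  14.] [0.592 0.064 0.092]
c1 0.68 [302. 158.  30.  13.] [ 0.514 -0.351  0.036]
c1 0.63 [248. 208.  38.  14.] [ 0.594 -0.055  0.077]
c1 0.62 [383. 399.  40.  31.] [0.261 0.383 0.025]
jar 0.83 [169. 278.  29.  39.] [0.737 0.187 0.052]
eyepiece 0.52 [216. 178.  18.  20.] [ 0.725 -0.203  0.046]
```

View pics/fin.png

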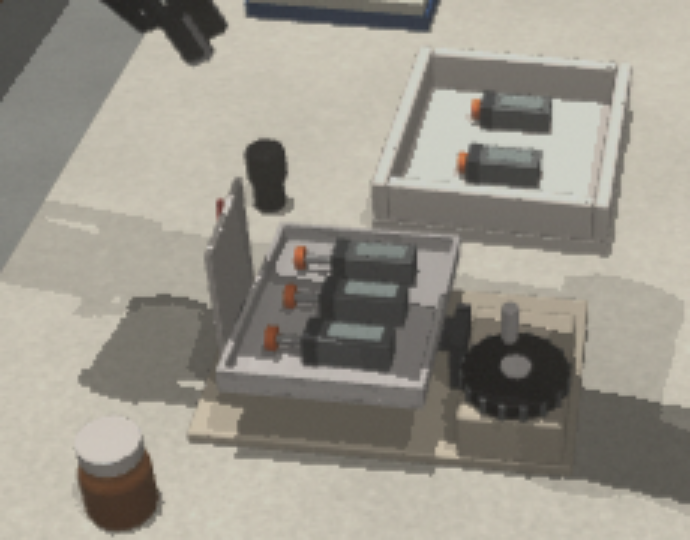

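The final view shows three pulled cassettes flat in the tilted tray, two in the foam box, the jar and eyepiece in place, and the gripper clear.

```bash
python3 -c "
from plant import *
print(job_done())"
```

```text
the job is handed in; nothing more can be done
None
```

The job is handed in, with no verdict returned: the three pulled-out cassettes lie flat in the tray, the two pushed-in ones are in the foam box, and about 3.7 clockwise knob turns (tilt about 0.129 rad) put the needle on the red marker in the last dial view.

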